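Clear the way and open the bureau for writing

ROBOT

A 6-joint arm with a two-finger parallel gripper is mounted at the origin on the work surface. World frame = base frame: x ahead of the robot, y to its left, z up, the work surface at z = 0. Lengths are in mm, angles in rad, forces in N, time in s.
With the tool pointing down it reaches from about 275 to 750 mm from the base axis. Payload 10.2 kg.
Tool frame: the origin (TCP) lies midway between the tips of the shut fingers; the grasp point (between the pads) lies 19 mm behind it; z points along the fingers, y is the line along which they close (so a half turn about z gives the same grasp; the last joint's range is limited). The gripper opens to 85 mm and grips with 20 to 120 N. Pads are 22 mm wide; open, the fingers measure 114 mm over their backs; the gripper's body (76 mm by 85 mm) begins 54 mm behind the grasp point. The pads swing forward as they close: fully open they stand 13 mm farther back than shut.
Start: joints at [-1.496, 0.313, 1.498, -0, 1.331, -0.223], TCP at [154.031, -501.902, 231.294] pointing down, gripper open.
Joint ranges: [-2.94, 2.94], [-0.97, 2.17], [0.19, 2.56], [-1.23, 4.37], [0.02, 3.11], [-2.88, 2.88]. Speed limits (rad/s): [2.39, 2.39, 3.01, 3.14, 3.14, 3.14].

INTERFACE

Orientations are given as a unit quaternion [w, x, y, z].
In Python, from rig import ctrl gives the robot as it stands.
- The arm moves only by the tool send_rows, never from a script. Its argument "targets" is a list of rows, each an object with "offset": the shift along the world's x, y, z in cm, a list of three; "spin": the turn about the world's z in rad. A call has 1 to 8 rows; each row is the pose to reach, as a shift and turn from the pose commanded when the call began; what a row does not reach only later rows make up. A row lasts 1/12 s, in which the tool goes at most 41.7 mm and 7.16 degrees, less where a joint would pass 70% of its speed; a pose out of reach is approached as far as the arm can. A call with a gripper value outside its range is refused whole. "grip" is the opening, from 0 (shut) to 1 (fully open), set as the call begins (left out, the last holds). The fingers move at their own pace and stop on an object; "squeeze" is the grip in N (left out, the last holds). Time passes only in rows, so rows that repeat a pose let the fingers close. It gives the time, the measured TCP pose, the force, the opening and the grip force at its end, in the units of the state.
- ctrl.sense(): the state, without advancing time (a new reading comes with each control period).
- ctrl.capture(name): name is "side" or "top" or "wrist"; returns (picture, depth): 480x640x3 uint8, red, green, blue; 480x640 float32, mm along the optical axis (not along the pixel's ray), 0 where there is no reading.
- ctrl.calibration(name): a dict with "fx", "fy", "cx", "cy" (pixels), "view" (4x4, takes a point from world to camera coordinates); the wrist camera has in their place "mount" (4x4, takes a point from camera to tool coordinates, whose origin is the TCP and whose axes are the flange's). Camera axes: x right, y down, z forward; pixel columns grow to the right and rows downward; lengths in mm; the calibration is good to about 2 mm. A picture is of the moment at which its call begins: read the wrist's pose just before it. calibration takes no time and is no camera call.
- ctrl.finish_job(): hands the job in; it is judged then, once.
Trained networks look in the newest picture that a camera, given by its name, has taken for a name from the list of things; names that differ only in an ending like _2 or _b are one class to them, and where a whole thing is asked for, a point or a joint stands for the part that bears it (a point fixed in the world has none). Each returns a list of dicts, best first, with "conf" (0 to 1); they miss things now and then, are a little off and sometimes report something else, mostly with a low value. They report only what shows in the picture. A call takes as long as a camera call. They do not tell look-alikes from the thing itself.
- ctrl.search_frame(camera, query): "box" ([left, top, right, bottom] in pixels, round what is visible of it).
- ctrl.place_of(camera, query): "uv" ([column, row] in pixels: a listed point, or the origin of a listed thing).
The state is a dict: "time_s": time; "joints": joint angles; "dq": joint speeds; "tau": joint torques, N m; "eef_pos": TCP position; "ee_rot": TCP orientation; "force": force on the tool from outside, world axes, zero at the start; "wrist_torque": the same for the moment, N m; "grip_width": opening from 0.0 (shut) to 1.0 (fully open); "grip_force": force on a finger pad.
Only numpy, scipy, OpenCV 4.12 (cv2) and the standard library are available. Lean on these libraries where they do the work, as an engineer would, in place of code of your own. Each camera call takes 0.05 s, during which the arm holds its last target. There are 200 camera calls.

TASK

Get the little bureau ready for writing. Either the white jar or the green tin is standing where the writing flap comes down: lift it away and set it down gently, upright, in the middle of whichever round leather mat is empty, leaving the other one, the bowl and the book where they are. With the way clear, pull both flap supports fully out, and only then lower the flap gently until it lies level on them.

Things in the scene. Friction and masses are not known exactly. Their poses are not given: they have to be found in the camera images.
- bureau: Small pale-oak slant-front bureau on the counter, fixed, 220 mm deep, 330 mm wide, its flat top 225 mm high. Origin on the counter (z = 0) under the middle of the flap's hinge line, in the plane of the front face; its x axis points into the bureau, away from the robot, y to the left along the front, z up. Lowered, the flap covers the counter from x = -200 mm to 0 and y = -150 to 150 mm of this frame, its underside 74 mm above the counter.
- flap_hinge (a point): Middle of the flap's hinge line, on the flap's inner face, 90 mm above the counter; axes as the bureau's.
- flap (a joint): Angle of the drop-front writing flap, an oak board 300 mm wide, 200 mm from hinge to free edge and 16 mm thick. 0 = shut, leaning back 0.436 rad from upright, the free edge over the bureau; it grows as the flap swings towards the robot; 0.436 = upright; 2.007 = lowered, level, at its stop on the supports. It starts shut or up to 0.25 rad ajar. A stiff hinge (0.6 N m of friction, the flap weighs 0.5 kg) holds it wherever it is left. About 5 N at the free edge moves it.
- flap_edge (a point): Middle of the flap's free edge on the inner face, 200 mm from the hinge line; its z axis points from hinge to free edge, its x axis out of the inner (green-lined) face. When shut the edge stands 271 mm above the counter and 46 mm above the bureau's flat top, open behind, so that fingers can go down behind the edge and draw it forward.
- support_left (a joint): How far the left (+y) flap support is pulled out, m: 0 = in, 0.11 = fully out, at its stop. It slides along the bureau's -x, stiffly (2 N), and stays. It starts 0 to 0.04 out. An oak bar 20 mm wide and 50 mm high whose end stands 35 mm out of the front when in.
- support_right (a joint): The same for the right (-y) support.
- support_left_knob (a point): Centre of the black iron knob on the left support's end, 28 mm in diameter, 26 mm long (along bureau x), 48 mm above the counter, 115 mm left of the bureau's middle; it lies 64 mm in front of the bureau's front face when the support is in. Axes as the bureau's.
- support_right_knob (a point): The same for the right support, 115 mm right of the middle.
- jar_mid (a point): Centre, half-way up, of a white lidded ceramic jar, loose, upright: 62 mm in diameter up to 98 mm, narrower lid, 120 mm tall, about 0.35 kg. It starts either on a mat or in front of the bureau under the flap's landing place.
- tin_mid (a point): Centre, half-way up, of a round green tin with a black lid, loose, upright: 58 mm in diameter, 120 mm tall, about 0.25 kg. It starts wherever the jar does not: on a mat or in front of the bureau.
- mat_a: Round brown leather mat, 120 mm in diameter, 1 mm thick, flat on the counter to one side of the bureau (left or right varies); origin at its centre.
- mat_b: The other, identical mat, on the other side. One of the two is empty at the start.
- bowl: Dark wooden bowl, 130 mm across, 55 mm high, at the left of the bureau; origin under its centre. To be left alone.
- book: Closed blue book lying flat, 150 x 110 x 26 mm, at the right of the bureau; origin under its centre. To be left alone.
- jar: The jar itself, origin under its centre (its centre is given by jar_mid).
- tin: The tin itself, origin under its centre (its centre is given by tin_mid).
There are look-alikes about, which are no part of the job. What is meant by the jar is not purple, and is the smaller of those in its own colour.

How it is judged:
By the outcome, as a careful person would: the job done as asked, in the order asked, and still so for the second after the job is handed in, with the robot touching nothing.
It also fails if it takes over 72 s, if anything falls off the work surface, if the arm or the gripper's body presses on something with over 40 N, if the wrist force passes 120 N, or if a joint passes its speed limit or range.

## Working session

There is one attempt and no reset: what is moved stays moved. The work goes in short steps, Python scripts to look and compute and a tool call to move; the robot and the scene stay as the last step left them, time stands still between calls to the robot, and variables do not carry over. Pictures are saved under pics/ and viewed, at most 10 in all, crops included, and the job is handed in when it is done.

Besides the shell and the picture viewer there is one more tool, called after "Request:" in YAML: its name, and indented under it one key for each argument. send_rows: Moves the arm, as the interface text tells. Its arguments: {"type":"object","properties":{"targets":{"type":"array"},"grip":{"type":"number"},"squeeze":{"type":"number"}},"required":["targets"]}

```bash
ls; mkdir -p pics; cat > h.py <<'E'
import numpy as np, cv2
from rig import ctrl
def cam(name):
    c=ctrl.calibration(name); return c
def w_of(c,uv,d):
    p=np.array([(uv[0]-c['cx'])/c['fx']*d,(uv[1]-c['cy'])/c['fy']*d,d,1.])
    return (np.linalg.inv(np.array(c['view']))@p)[:3]
def cloud(c,D):
    v,u=np.mgrid[0:480,0:640]
    P=np.stack([(u-c['cx'])/c['fx']*D,(v-c['cy'])/c['fy']*D,D,np.ones_like(D)],-1)
    return (P@np.linalg.inv(np.array(c['view'])).T)[...,:3]
def ray_z(c,uv,z):
    T=np.linalg.inv(np.array(c['view'])); o=T[:3,3]
    d=T[:3,:3]@np.array([(uv[0]-c['cx'])/c['fx'],(uv[1]-c['cy'])/c['fy'],1.])
    return o+d*(z-o[2])/d[2]
E
python3 - <<'E'
from h import *
for n in ['side','top']:
    im,D=ctrl.capture(n); cv2.imwrite(f'pics/{n}0.png',im[...,::-1]); np.savez(f'{n}0.npz',im=im,D=D)
    c=cam(n); T=np.linalg.inv(np.array(c['view'])); print(n,T[:3,3].round(),T[:3,2].round(2))
    for q in ['jar_mid','tin_mid','mat_a','bowl','book','bureau','flap_hinge','flap_edge','support_left_knob','support_right_knob']:
        r=ctrl.place_of(n,q)
        print(q,[(np.round(x['uv']).tolist(),round(x['conf'],2),np.round(w_of(c,x['uv'],D[min(479,int(x['uv'][1])),min(639,int(x['uv'][0]))])).tolist()) for x in r[:5]])
print(ctrl.sense())
E
```

```text
pics
side [ 243. 1069.  888.] [ 0.2  -0.81 -0.54]
jar_mid [([319.0, 315.0], 0.86, [471.0, 203.0, 78.0]), ([338.0, 263.0], 0.81, [469.0, -21.0, 69.0]), ([382.0, 260.0], 0.57, [349.0, -3.0, 111.0]), ([328.0, 386.0], 0.4, [412.0, 368.0, 35.0])]
tin_mid [([323.0, 368.0], 0.96, [421.0, 368.0, 87.0]), ([288.0, 244.0], 0.43, [610.0, -23.0, 111.0])]
mat_a [([324.0, 392.0], 0.97, [419.0, 369.0, 17.0]), ([374.0, 221.0], 0.66, [418.0, -365.0, 1.0]), ([326.0, 388.0], 0.38, [416.0, 367.0, 29.0]), ([322.0, 368.0], 0.17, [422.0, 370.0, 91.0])]
bowl [([211.0, 395.0], 0.84, [658.0, 420.0, 4.0])]
book [([302.0, 206.0], 0.74, [611.0, -180.0, 143.0]), ([323.0, 368.0], 0.55, [421.0, 369.0, 89.0])]
bureau [([294.0, 270.0], 0.86, [608.0, -51.0, 1.0])]
flap_hinge [([289.0, 248.0], 0.79, [606.0, -16.0, 102.0]), ([329.0, 238.0], 0.21, [524.0, -144.0, 62.0])]
flap_edge [([262.0, 184.0], 0.73, [717.0, -145.0, 221.0])]
support_left_knob [([310.0, 289.0], 0.78, [521.0, 91.0, 58.0])]
support_right_knob [([329.0, 240.0], 0.91, [524.0, -140.0, 57.0])]
top [ 315.   -4. 1591.] [ 0.15 -0.01 -0.99]
jar_mid [([249.0, 271
[... 796 characters left out ...]
, 'joints': array([-1.49641649e+00,  3.12934046e-01,  1.49769651e+00,  2.70789230e-06,
        1.33099259e+00, -2.23418588e-01]), 'dq': array([ 3.85147256e-04, -1.84843819e-03,  3.64693948e-05,  8.02631452e-04,
        1.69316492e-03, -2.01899807e-03]), 'tau': array([ 1.50239393e-03, -4.12177098e+01, -2.59893429e+01, -6.65036282e-05,
        5.68826508e-04,  1.44364282e-05]), 'eef_pos': array([ 154.02400255, -501.90863393,  231.27806194]), 'ee_rot': array([-1.51053256e-05,  9.88935026e-01,  1.48349297e-01,  2.44658544e-06]), 'force': array([ 0.31884913,  0.12188079, -0.40193325]), 'wrist_torque': array([0.01792596, 0.0315451 , 0.03137509]), 'grip_force': 0.0, 'grip_width': 1.002640390924338}
```

View images.

View pics/side0.png

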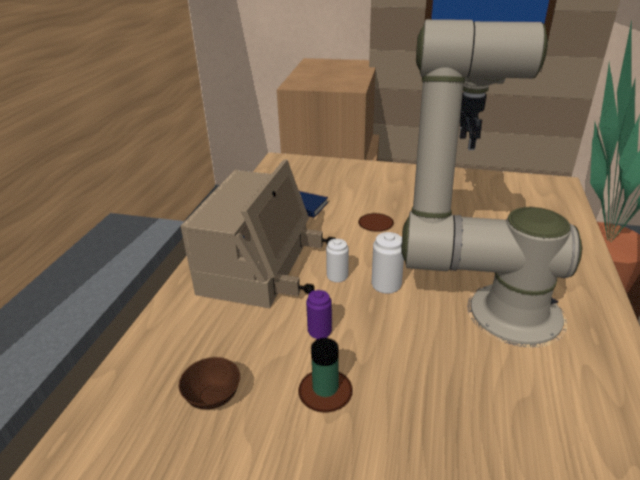

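View pics/top0.png

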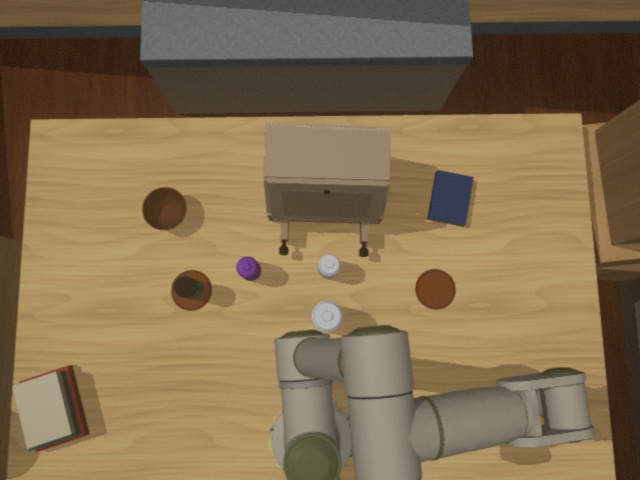

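Three candidates for "jar": small white (side 338,262 / top 329,265), large white (side 387,262 / top 326,317), purple (side 319,315 / top 249,268). The small white one fits: not purple, and the smaller of the white two. It stands in front of the bureau. The tin is on the left mat, so the right mat (top 435,289) is empty. I'll measure and make the confirming crop.

```bash
python3 - <<'E'
from h import *
for n in ['side','top']:
    d=np.load(f'{n}0.npz');im=d['im'];D=d['D'];c=cam(n);P=cloud(c,D)
    x0,y0,x1,y1={'side':(260,160,420,310),'top':(255,170,395,345)}[n]
    cr=cv2.resize(im[y0:y1,x0:x1],None,fx=3.3,fy=3.3,interpolation=cv2.INTER_CUBIC)
    if n=='top': cv2.imwrite('pics/crop_top.png',cr[...,::-1])
    else: cv2.imwrite('pics/crop_side.png',cr[...,::-1])
    ok=D>0; X,Y,Z=P[...,0],P[...,1],P[...,2]
    def rep(t,m): 
        q=P[m&ok]; print(n,t,len(q), q.mean(0).round(1) if len(q) else '', q.min(0).round(1) if len(q) else '',q.max(0).round(1) if len(q) else '')
    rep('jar lid',(abs(X-475)<45)&(abs(Y+45)<45)&(Z>60))
    rep('jar lidtop',(abs(X-475)<45)&(abs(Y+45)<45)&(Z>105))
    rep('big',(abs(X-335)<55)&(abs(Y+40)<55)&(Z>60)&(Z<190))
    hsv=cv2.cvtColor(im,cv2.COLOR_RGB2HSV)
    R=im[...,0].astype(int);B=im[...,2].astype(int)
    rep('matR',(abs(X-418)<90)&(abs(Y+366)<90)&(Z<15)&(R-B>25)&(R<120))
    rep('counter',(abs(X-450)<20)&(abs(Y+200)<40))
    rep('knobL',(abs(X-525)<30)&(abs(Y-72)<40)&(Z>25)&(R<60))
    rep('knobR',(abs(X-525)<30)&(abs(Y+150)<40)&(Z>25)&(R<60))
    m=(abs(Y+45)<200)&(X>560)&(X<900)&(Z>222)&(Z<230); rep('bureau top',m)
    q=P[m&ok][:,:2]
    if len(q)>50: r=cv2.minAreaRect(q.astype(np.float32)); print(r)
    # flap plane
    if n=='top':
        for u in (300,328,350):
            for v in range(165,226,5): print((u,v),P[v,u].round(1).tolist())
E
```

```text
side jar lid 524 [476.9 -36.8  94.5] [449.1 -79.3  60. ] [510.8 -17.3 121.7]
side jar lidtop 188 [478.5 -46.5 112.7] [454.1 -79.3 105. ] [505.1 -26.  121.7]
side big 1191 [338.2 -17.8 118.9] [297.  -77.8  60. ] [380.2   9.9 177.8]
side matR 507 [ 413.8 -362.4    0.7] [ 356.2 -423.4   -6.6] [ 470.8 -301.6    6.9]
side counter 192 [ 449.8 -198.8   -0.7] [ 430.3 -239.6   -6.1] [ 469.6 -160.     6.9]
side knobL 88 [531.6  83.   53.5] [515.7  75.6  38. ] [554.6  92.5  62.8]
side knobR 24 [ 534.  -148.4   52.9] [ 518.2 -154.4   42.5] [ 547.4 -140.8   64.7]
side bureau top 2833 [765.4 -23.9 224.6] [ 634.5 -218.1  222. ] [844.3 118.7 230. ]
((738.7512817382812, -48.408538818359375), (334.22528076171875, 201.2137908935547), 87.39472198486328)
top jar lid 404 [479.9 -55.4 108.5] [451.1 -86.1  61.5] [511.9 -27.3 124.3]
top jar lidtop 293 [481.7 -55.5 113.5] [457.1 -85.4 105.3] [510.7 -27.3 124.3]
top big 777 [341.2 -45.5 149.5] [300.8 -86.6 125.5] [383.2  -5.8 168.3]
top matR 1223 [ 416.2 -368.5    1. ] [ 360.2 -426.4  -11.4] [ 475.1 -311.3   11.2]
top counter 378 [ 449.7 -199.5   -0.5] [ 430. 
[... 957 characters left out ...]

(328, 190) [652.5, -50.9, 262.7]
(328, 195) [645.4, -51.5, 239.0]
(328, 200) [640.8, -52.5, 202.7]
(328, 205) [631.7, -52.9, 183.6]
(328, 210) [623.6, -53.5, 157.9]
(328, 215) [615.4, -54.1, 130.8]
(328, 220) [608.0, -55.0, 97.5]
(328, 225) [611.8, -58.0, 0.6]
(350, 165) [728.1, -110.9, 225.8]
(350, 170) [714.0, -110.4, 227.8]
(350, 175) [701.0, -110.2, 226.4]
(350, 180) [672.6, -105.6, 281.1]
(350, 185) [657.9, -104.7, 288.5]
(350, 190) [652.5, -106.6, 259.8]
(350, 195) [645.0, -108.0, 237.3]
(350, 200) [314.9, -4.4, 1590.6]
(350, 205) [629.8, -111.0, 188.3]
(350, 210) [621.7, -112.6, 162.7]
(350, 215) [613.6, -114.3, 135.4]
(350, 220) [606.0, -116.4, 102.9]
(350, 225) [610.1, -123.4, 4.3]
```

View pics/crop_top.png

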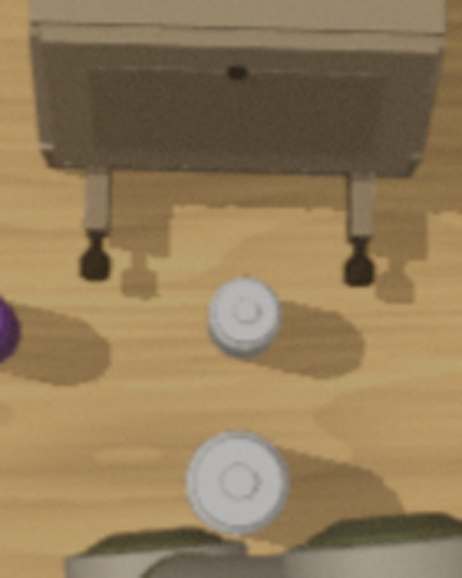

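View pics/crop_side.png

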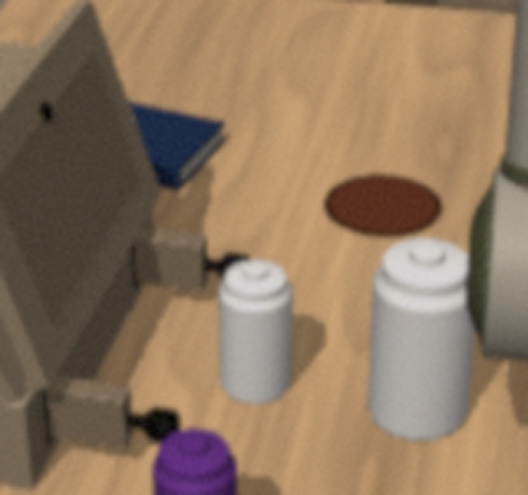

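The crops confirm it: the small white jar (side 338,262) stands in the landing zone. The larger white jar stands behind it towards the robot, and the purple jar is by the left knob. The right mat (side 376,222) is empty. I'll go over the mat first for a wrist view.

Request:
send_rows:
  targets:
    - {"offset": [3.3,1.7,2],"spin": -0.1}
    - {"offset": [6.6,3.4,4],"spin": -0.2}
    - {"offset": [10,5.1,6],"spin": -0.3}
    - {"offset": [13.4,6.8,7],"spin": -0.34}
    - {"offset": [17,8.5,7],"spin": -0.34}
    - {"offset": [20.5,10.5,7],"spin": -0.34}
    - {"offset": [24,12,7],"spin": -0.34}
    - {"offset": [26.2,13.6,7],"spin": -0.34}
  grip: 1
  squeeze: 40

```text
time_s: 1.77
eef_pos: [418.6, -364.4, 301.1]
ee_rot: [-0.0, 1.0, -0.02, 0.0]
force: [-1.0, -0.6, 0.2]
grip_width: 1.001
grip_force: 0.0
```

Request:
send_rows:
  targets:
    - {"offset": [0,0,0],"spin": 0}
    - {"offset": [0,0,0],"spin": 0}

```text
time_s: 1.93
eef_pos: [416.8, -365.1, 301.1]
ee_rot: [-0.0, 1.0, -0.02, -0.0]
force: [-0.4, -0.2, 0.2]
grip_width: 0.997
grip_force: 0.0
```

```bash
cat >> h.py <<'E'
from scipy.spatial.transform import Rotation as Ro
def wrist():
    s=ctrl.sense(); c=dict(ctrl.calibration('wrist')); im,D=ctrl.capture('wrist')
    T=np.eye(4); q=s['ee_rot']; T[:3,:3]=Ro.from_quat([q[1],q[2],q[3],q[0]]).as_matrix(); T[:3,3]=s['eef_pos']
    c['view']=np.linalg.inv(T@np.array(c['mount'])); return s,c,im,D,cloud(c,D)
E
python3 - <<'E'
from h import *
s,c,im,D,P=wrist(); print(s['time_s'],s['eef_pos'].round(1),s['ee_rot'].round(3),s['joints'].round(2),np.array(c['mount']).round(2).tolist())
cv2.imwrite('pics/w1.png',im[...,::-1])
R=im[...,0].astype(int);B=im[...,2].astype(int)
m=(abs(P[...,0]-416)<90)&(abs(P[...,1]+366)<90)&(abs(P[...,2])<15)&(R-B>25)&(R<120)&(D>0)
q=P[m];print(len(q),q.mean(0),q.min(0),q.max(0))
print(ctrl.place_of('wrist','mat_b')[:2])
E
```

```text
1.9333 [ 416.8 -365.1  301.1] [-0.    1.   -0.02 -0.  ] [-0.93  0.34  1.28 -0.    1.52  0.68] [[-0.0, -0.95, -0.32, 81.74], [1.0, -0.0, 0.0, -1.3], [-0.0, -0.32, 0.95, -141.54], [0.0, 0.0, 0.0, 1.0]]
6878 [ 417.02855814 -367.38218111    0.42735569] [ 355.07563246 -426.73664916   -2.87193492] [ 474.22206113 -307.91929955    3.60882808]
[{'uv': [320.7, 192.8], 'conf': 0.56}]
```

View pics/w1.png

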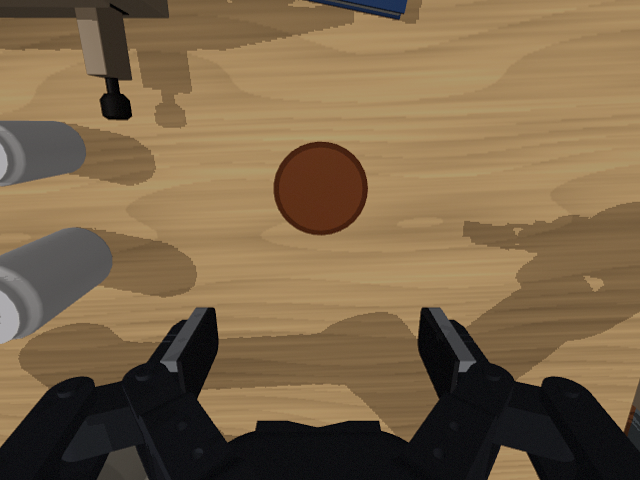

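The mat is empty, at pixel (320,188), centre about (416,-367). Next, over the jar for a close look.

Request:
send_rows:
  targets:
    - {"offset": [0.5,4,0],"spin": 0}
    - {"offset": [1,8,0],"spin": 0}
    - {"offset": [1.5,12,0],"spin": 0}
    - {"offset": [2,16,0],"spin": 0}
    - {"offset": [2.5,20,0],"spin": 0}
    - {"offset": [3,24,0],"spin": 0}
    - {"offset": [3.2,28,0],"spin": 0}
    - {"offset": [3.4,31.1,0],"spin": 0}

```text
time_s: 2.7
eef_pos: [449.4, -53.4, 301.6]
ee_rot: [0.0, 1.0, -0.022, 0.0]
force: [0.1, -1.0, 0.2]
grip_width: 1.006
grip_force: 0.0
```

Request:
send_rows:
  targets:
    - {"offset": [0,0,0],"spin": 0}
    - {"offset": [0,0,0],"spin": 0}

```text
time_s: 2.87
eef_pos: [449.8, -54.7, 301.6]
ee_rot: [0.0, 1.0, -0.021, 0.0]
force: [0.8, -0.6, -0.3]
grip_width: 0.998
grip_force: 0.0
```

```bash
python3 - <<'E'
from h import *
s,c,im,D,P=wrist(); print(s['time_s'],s['eef_pos'].round(1),s['joints'].round(2))
cv2.imwrite('pics/w2.png',im[...,::-1]); np.savez('w2.npz',im=im,D=D,P=P)
X,Y,Z=P[...,0],P[...,1],P[...,2];R=im[...,0].astype(int)
def rep(t,m):
    q=P[m&(D>0)]; print(t,len(q),q.mean(0).round(1),np.percentile(q,1,axis=0).round(1),np.percentile(q,99,axis=0).round(1)) if len(q) else print(t,0)
rep('lid',(abs(X-481)<45)&(abs(Y+55)<45)&(Z>101))
rep('shoulder',(abs(X-481)<45)&(abs(Y+55)<45)&(Z>90)&(Z<101))
rep('L',(abs(X-525)<40)&(abs(Y-72)<40)&(Z>25)&(R<60))
rep('R',(abs(X-525)<40)&(abs(Y+153)<40)&(Z>25)&(R<60))
for n,y0 in (('barL',72),('barR',-158)):
    rep(n,(X>535)&(X<620)&(abs(Y-y0)<20)&(Z>68)&(Z<80)&(R>60))
for q in ('support_left_knob','support_right_knob','flap_hinge','flap_edge'):
    print(q,[(np.round(x['uv']).tolist(),x['conf'],ray_z(c,x['uv'],48 if 'knob' in q else 90 if 'hinge' in q else 281).round(1)) for x in ctrl.place_of('wrist',q)[:3]])
E
```

```text
2.8667 [449.8 -54.7 301.6] [-0.38  0.11  1.57 -0.    1.46  1.23]
lid 30290 [463.3 -55.3 352.7] [440.6 -99.3 110. ] [499.5 -10.3 395.3]
shoulder 546 [487.1 -53.5  98.7] [450.8 -83.   93.1] [510.8 -23.3 101. ]
L 906 [537.9  70.3  55.1] [517.7  61.   30.2] [564.2  84.3  70.2]
R 798 [ 526.7 -153.2   56.5] [ 509.3 -166.3   48.2] [ 549.3 -141.6   69.8]
barL 1324 [586.   72.   71.7] [558.1  61.9  70. ] [612.6  82.2  73.6]
barR 1340 [ 576.9 -156.9   71.9] [ 549.6 -167.3   69.2] [ 603.2 -146.7   73.9]
support_left_knob [([197.0, 134.0], 0.65, array([524. ,  72.9,  48. ]))]
support_right_knob [([408.0, 126.0], 0.95, array([ 522.2, -153.9,   48. ]))]
flap_hinge [([296.0, 19.0], 0.84, array([617., -42.,  90.]))]
flap_edge [([300.0, 38.0], 0.59, array([563.7, -50.9, 281. ]))]
```

View pics/w2.png

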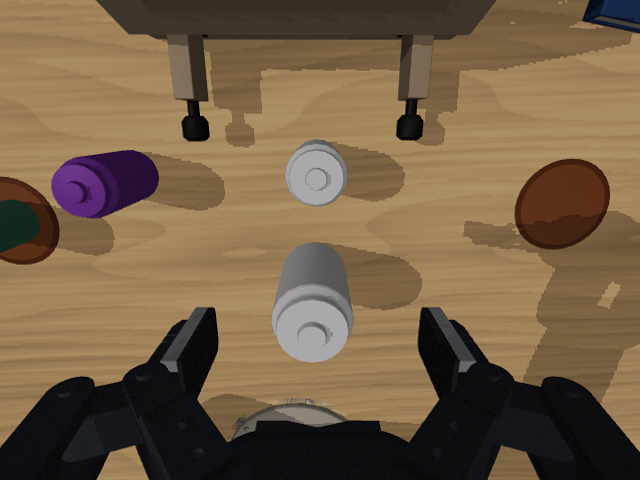

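The wrist view shows the jar at (316,175) → (481,-54), and the knobs at (195,128) and (409,127). I'll descend over the jar and grip it.

Request:
send_rows:
  targets:
    - {"offset": [3.1,0.1,-2],"spin": 0}
    - {"offset": [3.1,0.1,-6],"spin": 0}
    - {"offset": [3.1,0.1,-10],"spin": 0}
    - {"offset": [3.1,0.1,-14],"spin": 0}
    - {"offset": [3.1,0.1,-18],"spin": 0}
    - {"offset": [3.1,0.1,-21],"spin": 0}
    - {"offset": [3.1,0.1,-23.5],"spin": 0}
    - {"offset": [3.1,0.1,-24.3],"spin": 0}

```text
time_s: 3.78
eef_pos: [479.2, -54.2, 55.0]
ee_rot: [-0.001, 1.0, -0.022, -0.003]
force: [-0.6, -0.6, -0.3]
grip_width: 0.999
grip_force: 0.0
```

Request:
send_rows:
  targets:
    - {"offset": [0,0,0],"spin": 0}
    - {"offset": [0,0,0],"spin": 0}
    - {"offset": [0,0,0],"spin": 0}
    - {"offset": [0,0,0],"spin": 0}
    - {"offset": [0,0,0],"spin": 0}
    - {"offset": [0,0,0],"spin": 0}
  grip: 0.4
  squeeze: 40

```text
time_s: 4.28
eef_pos: [481.9, -54.4, 59.7]
ee_rot: [0.001, 1.0, -0.021, 0.001]
force: [-1.3, -1.1, 8.1]
grip_width: 0.71
grip_force: 45.0
```

Request:
send_rows:
  targets:
    - {"offset": [0,0,0.5],"spin": 0}
    - {"offset": [0,0,2],"spin": 0}
    - {"offset": [0,0,4.5],"spin": 0}
    - {"offset": [0,0,7.5],"spin": 0}
    - {"offset": [-0.5,-2,9],"spin": 0}
    - {"offset": [-1.5,-5,9],"spin": 0}
    - {"offset": [-2.5,-8.5,9],"spin": 0}
    - {"offset": [-3.5,-12,9],"spin": 0}

```text
time_s: 4.95
eef_pos: [445.3, -174.7, 148.9]
ee_rot: [0.0, 1.0, -0.02, 0.0]
force: [0.5, -0.4, -2.8]
grip_width: 0.714
grip_force: 44.6
```

Request:
send_rows:
  targets:
    - {"offset": [-0.5,-3.5,0],"spin": 0}
    - {"offset": [-1,-7,0],"spin": 0}
    - {"offset": [-1.5,-10.5,0],"spin": 0}
    - {"offset": [-2,-13.5,0],"spin": 0}
    - {"offset": [-2.5,-16,0],"spin": 0}
    - {"offset": [-3,-18,0],"spin": 0}
    - {"offset": [-3,-19,0],"spin": 0}
    - {"offset": [-3,-19.3,0],"spin": 0}

```text
time_s: 5.62
eef_pos: [415.7, -367.9, 148.2]
ee_rot: [-0.0, 1.0, -0.022, -0.0]
force: [0.8, 1.2, -2.8]
grip_width: 0.71
grip_force: 44.6
```

Request:
send_rows:
  targets:
    - {"offset": [0,0,-2],"spin": 0}
    - {"offset": [0,0,-4],"spin": 0}
    - {"offset": [0,0,-6],"spin": 0}
    - {"offset": [0,0,-7.5],"spin": 0}
    - {"offset": [0,0,-7.8],"spin": 0}
    - {"offset": [0,0,-7.8],"spin": 0}
    - {"offset": [0,0,-7.8],"spin": 0}

```text
time_s: 6.2
eef_pos: [416.6, -366.7, 71.3]
ee_rot: [0.0, 1.0, -0.021, 0.0]
force: [0.1, 0.6, -2.4]
grip_width: 0.713
grip_force: 44.5
```

```bash
python3 - <<'E'
from h import *
s=ctrl.sense(); print(s['time_s'],s['eef_pos'].round(1),s['force'].round(1),s['grip_width'],s['grip_force'])
c=cam('side'); im,D=ctrl.capture('side'); P=cloud(c,D); X,Y,Z=np.moveaxis(P,-1,0)
S=im.max(-1).astype(int)-im.min(-1)
m=(D>0)&(abs(X-416)<50)&(abs(Y+350)<60)&(Z<98)&(S<25)&(im.min(-1)>110)
q=P[m]; print(len(q),np.percentile(q,[0,1,50,99],axis=0).round(1))
cr=im[140:280,300:460]; cv2.imwrite('pics/s1.png',cv2.resize(cr,None,fx=4,fy=4)[...,::-1])
E
```

```text
6.2 [ 416.6 -366.7   71.3] [ 0.1  0.6 -2.4] 0.7125558982851535 44.47190469363704
336 [[ 386.4 -357.5   -0. ]
 [ 387.2 -355.4    4.8]
 [ 410.9 -340.2   50.9]
 [ 442.3 -328.2   97. ]]
```

View pics/s1.png

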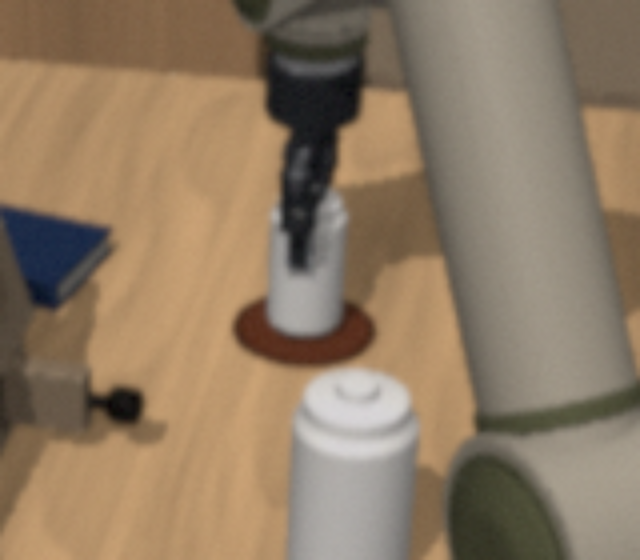

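The jar is upright above the mat (crop 305,325). I'll lower it slowly and watch the force.

Request:
send_rows:
  targets:
    - {"offset": [0,0,-0.4],"spin": 0}
    - {"offset": [0,0,-0.7],"spin": 0}
    - {"offset": [0,0,-0.9],"spin": 0}
    - {"offset": [0,0,-1.0],"spin": 0}
    - {"offset": [0,0,-1.0],"spin": 0}
    - {"offset": [0,0,-1.0],"spin": 0}

```text
time_s: 6.75
eef_pos: [416.0, -367.0, 60.3]
ee_rot: [0.0, 1.0, -0.021, 0.0]
force: [-0.9, 0.1, -3.1]
grip_width: 0.711
grip_force: 44.5
```

Request:
send_rows:
  targets:
    - {"offset": [0,0,-0.1],"spin": 0}
    - {"offset": [0,0,-0.1],"spin": 0}
    - {"offset": [0,0,-0.1],"spin": 0}

```text
time_s: 7.0
eef_pos: [416.1, -367.1, 59.7]
ee_rot: [0.0, 1.0, -0.021, 0.0]
force: [-1.9, 1.2, 1.8]
grip_width: 0.708
grip_force: 45.0
```

Request:
send_rows:
  targets:
    - {"offset": [0,0,-0.1],"spin": 0}
    - {"offset": [0,0,-0.1],"spin": 0}
    - {"offset": [0,0,-0.1],"spin": 0}

```text
time_s: 7.25
eef_pos: [416.2, -367.1, 59.7]
ee_rot: [0.0, 1.0, -0.021, 0.0]
force: [-3.8, 4.7, 13.3]
grip_width: 0.71
grip_force: 46.1
```

Request:
send_rows:
  targets:
    - {"offset": [0,0,-0.1],"spin": 0}
    - {"offset": [0,0,-0.1],"spin": 0}
    - {"offset": [0,0,-0.1],"spin": 0}

```text
time_s: 7.5
eef_pos: [416.3, -367.2, 59.7]
ee_rot: [0.001, 1.0, -0.021, 0.0]
force: [-6.3, 6.6, 21.9]
grip_width: 0.71
grip_force: 47.2
```

It's down on the mat. I'll relieve the press, release and go up.

Request:
send_rows:
  targets:
    - {"offset": [0,0,0.2],"spin": 0}
    - {"offset": [0,0,0.2],"spin": 0}
    - {"offset": [0,0,0.2],"spin": 0}

```text
time_s: 7.75
eef_pos: [416.2, -367.1, 59.7]
ee_rot: [0.0, 1.0, -0.021, 0.0]
force: [-2.0, 2.1, 5.7]
grip_width: 0.709
grip_force: 45.5
```

Request:
send_rows:
  targets:
    - {"offset": [0,0,0],"spin": 0}
    - {"offset": [0,0,0],"spin": 0}
    - {"offset": [0,0,0],"spin": 0}
    - {"offset": [0,0,0],"spin": 0}
    - {"offset": [0,0,0],"spin": 0}
    - {"offset": [0,0,0],"spin": 0}
  grip: 1

```text
time_s: 8.25
eef_pos: [416.0, -366.9, 59.2]
ee_rot: [-0.0, 1.0, -0.021, -0.0]
force: [-0.6, -0.6, -0.3]
grip_width: 1.004
grip_force: 0.0
```

Request:
send_rows:
  targets:
    - {"offset": [0,0,1],"spin": 0}
    - {"offset": [0,0,3],"spin": 0}
    - {"offset": [0,0,6],"spin": 0}
    - {"offset": [0,0,10],"spin": 0}
    - {"offset": [0,0,14],"spin": 0}
    - {"offset": [0.5,3.5,14],"spin": 0}
    - {"offset": [1,7,14],"spin": 0}
    - {"offset": [1,7,14],"spin": 0}

```text
time_s: 8.92
eef_pos: [426.6, -292.5, 200.8]
ee_rot: [-0.0, 1.0, -0.02, 0.001]
force: [0.0, 0.0, -0.1]
grip_width: 1.001
grip_force: 0.0
```

```bash
python3 - <<'E'
from h import *
s,c,im,D,P=wrist(); print(s['time_s'],s['eef_pos'].round(1),s['grip_width'])
X,Y,Z=P[...,0],P[...,1],P[...,2]
m=(D>0)&(abs(X-416)<50)&(abs(Y+367)<50)
for lo,hi in((0,90),(90,102),(102,140)):
    q=P[m&(Z>lo)&(Z<hi)]; print(lo,len(q),q.mean(0).round(1),np.percentile(q,[1,99],axis=0).round(1).tolist()) if len(q) else None
c=cam('top'); im,D=ctrl.capture('top'); P=cloud(c,D); X,Y,Z=np.moveaxis(P,-1,0)
q=P[(D>0)&(abs(X-416)<60)&(abs(Y+367)<60)&(Z>90)&(Z<140)]; print('top',len(q),np.percentile(q,[1,50,99],axis=0).round(1).tolist())
E
```

```text
8.9167 [ 426.6 -292.5  200.8] 1.0009191406687576
0 5093 [ 433.4 -354.8   18.9] [[369.7, -414.9, 0.0], [465.2, -318.0, 88.2]]
90 1127 [ 430.  -355.    98.1] [[390.7, -393.7, 90.3], [445.7, -335.3, 101.9]]
102 4303 [ 418.4 -363.8  112.3] [[391.8, -389.2, 102.3], [440.9, -340.3, 120.0]]
top 60 [[387.3, -375.4, 91.3], [395.4, -357.6, 104.3], [404.3, -341.7, 116.7]]
```

The jar stands upright, centre about (416,-365), height 120. I'll turn the gripper half round so the camera faces away from the bureau, then go to the right knob.

Request:
send_rows:
  targets:
    - {"offset": [1,2,1],"spin": 0.12}
    - {"offset": [2,4,2],"spin": 0.24}
    - {"offset": [4,6,3],"spin": 0.36}
    - {"offset": [6,8,3],"spin": 0.48}
    - {"offset": [8,10,3],"spin": 0.6}
    - {"offset": [9,12,3],"spin": 0.72}
    - {"offset": [9.6,14.3,3],"spin": 0.84}
    - {"offset": [9.6,14.3,3],"spin": 0.96}
  grip: 0.65

```text
time_s: 9.68
eef_pos: [523.0, -151.6, 229.4]
ee_rot: [-0.0, 0.895, 0.447, 0.0]
force: [0.2, 0.1, -0.2]
grip_width: 0.652
grip_force: 0.0
```

Request:
send_rows:
  targets:
    - {"offset": [0,0,0],"spin": 0.12}
    - {"offset": [0,0,0],"spin": 0.24}
    - {"offset": [0,0,0],"spin": 0.36}
    - {"offset": [0,0,0],"spin": 0.48}
    - {"offset": [0,0,0],"spin": 0.6}
    - {"offset": [0,0,0],"spin": 0.72}
    - {"offset": [0,0,0],"spin": 0.84}
    - {"offset": [0,0,0],"spin": 0.96}

```text
time_s: 10.35
eef_pos: [522.1, -155.0, 229.4]
ee_rot: [0.0, 0.589, 0.808, -0.0]
force: [0.5, 0.4, -0.4]
grip_width: 0.655
grip_force: 0.0
```

Request:
send_rows:
  targets:
    - {"offset": [0,0,0],"spin": 0.12}
    - {"offset": [0,0,0],"spin": 0.24}
    - {"offset": [0,0,0],"spin": 0.36}
    - {"offset": [0,0,0],"spin": 0.48}
    - {"offset": [0,0,0],"spin": 0.6}
    - {"offset": [0,0,0],"spin": 0.72}
    - {"offset": [0,0,0],"spin": 0.84}
    - {"offset": [0,0,0],"spin": 0.96}

```text
time_s: 11.02
eef_pos: [522.1, -155.0, 229.4]
ee_rot: [0.0, 0.149, 0.989, -0.0]
force: [0.2, -0.3, -0.0]
grip_width: 0.652
grip_force: 0.0
```

Request:
send_rows:
  targets:
    - {"offset": [0,0,0],"spin": 0.12}
    - {"offset": [0,0,0],"spin": 0.24}
    - {"offset": [0,0,-2],"spin": 0.26}
    - {"offset": [0,0,-5],"spin": 0.26}
    - {"offset": [0,0,-9],"spin": 0.26}
    - {"offset": [0,0,-12],"spin": 0.26}
    - {"offset": [0,0,-12],"spin": 0.26}

```text
time_s: 11.6
eef_pos: [519.4, -153.5, 104.0]
ee_rot: [-0.005, 0.022, 1.0, 0.002]
force: [-0.8, 0.5, -0.6]
grip_width: 0.651
grip_force: 0.0
```

```bash
python3 - <<'E'
from h import *
s,c,im,D,P=wrist(); print(s['time_s'],s['eef_pos'].round(1),s['ee_rot'].round(3),s['joints'].round(2))
cv2.imwrite('pics/w3.png',im[...,::-1])
X,Y,Z=P[...,0],P[...,1],P[...,2];R=im[...,0].astype(int)
def rep(t,m):
    q=P[m&(D>0)]; print(t,len(q),q.mean(0).round(1),np.percentile(q,[1,99],axis=0).round(1).tolist()) if len(q) else print(t,0)
rep('R',(abs(X-525)<30)&(abs(Y+153)<22)&(Z>30)&(Z<66)&(R<60))
E
```

```text
11.6 [ 519.4 -153.5  104. ] [-0.005  0.022  1.     0.002] [-0.5   0.49  1.6  -0.    1.06 -2.03]
R 2308 [ 522.  -155.1   55.3] [[508.1, -167.9, 40.7], [549.5, -142.0, 61.5]]
```

View pics/w3.png

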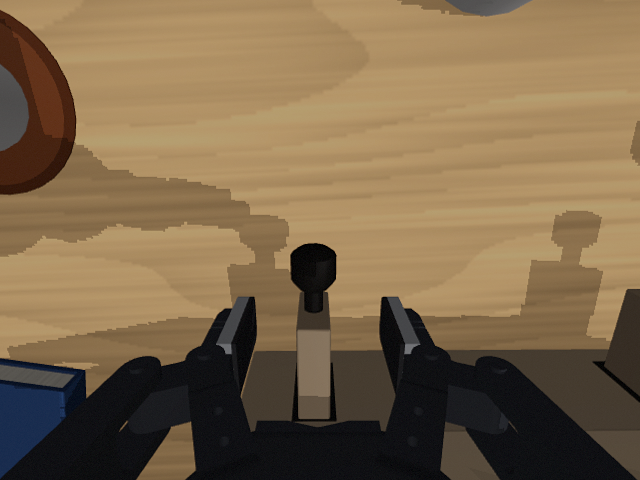

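The knob at (313,268) is centred between the fingers, and the measured centre (521,-155) agrees. Down and grip.

Request:
send_rows:
  targets:
    - {"offset": [0,-0.1,-2.5],"spin": 0}
    - {"offset": [0,-0.1,-5],"spin": 0}
    - {"offset": [0,-0.1,-7],"spin": 0}
    - {"offset": [0,-0.1,-8],"spin": 0}
    - {"offset": [0,-0.1,-8],"spin": 0}

```text
time_s: 12.07
eef_pos: [522.3, -155.4, 29.4]
ee_rot: [-0.0, 0.022, 1.0, 0.0]
force: [0.7, -0.4, -0.6]
grip_width: 0.65
grip_force: 0.0
```

Request:
send_rows:
  targets:
    - {"offset": [0,0,0],"spin": 0}
    - {"offset": [0,0,0],"spin": 0}
    - {"offset": [0,0,0],"spin": 0}
    - {"offset": [0,0,0],"spin": 0}
    - {"offset": [0,0,0],"spin": 0}
    - {"offset": [0,0,0],"spin": 0}
  grip: 0.15
  squeeze: 50

```text
time_s: 12.57
eef_pos: [523.4, -156.3, 31.5]
ee_rot: [0.002, 0.022, 1.0, -0.002]
force: [-1.4, -4.8, 8.4]
grip_width: 0.307
grip_force: 49.2
```

Request:
send_rows:
  targets:
    - {"offset": [-0.7,0,0],"spin": 0}
    - {"offset": [-1.7,0.1,0],"spin": 0}
    - {"offset": [-2.8,0.1,0],"spin": 0}
    - {"offset": [-3.9,0.2,0],"spin": 0}
    - {"offset": [-5,0.2,0],"spin": 0}
    - {"offset": [-6,0.3,0],"spin": 0}
    - {"offset": [-7,0.3,0],"spin": 0}
    - {"offset": [-7.5,0.3,0],"spin": 0}

```text
time_s: 13.23
eef_pos: [448.0, -153.2, 31.5]
ee_rot: [0.003, 0.022, 1.0, -0.002]
force: [2.8, -2.1, 9.7]
grip_width: 0.306
grip_force: 50.2
```

Request:
send_rows:
  targets:
    - {"offset": [-0.3,0,0],"spin": 0}
    - {"offset": [-0.5,0,0],"spin": 0}
    - {"offset": [-0.5,0,0],"spin": 0}

```text
time_s: 13.48
eef_pos: [443.2, -153.0, 31.4]
ee_rot: [0.002, 0.022, 1.0, -0.001]
force: [-1.4, -1.6, 12.9]
grip_width: 0.306
grip_force: 50.5
```

Request:
send_rows:
  targets:
    - {"offset": [-0.2,0,0],"spin": 0}
    - {"offset": [-0.4,0,0],"spin": 0}
    - {"offset": [-0.4,0,0],"spin": 0}

```text
time_s: 13.73
eef_pos: [442.8, -153.1, 31.6]
ee_rot: [0.007, 0.023, 1.0, -0.002]
force: [23.4, 5.5, -2.2]
grip_width: 0.31
grip_force: 50.2
```

The right support is at its stop (24 N at x 443, where predicted). I'll release it and go to the left knob.

Request:
send_rows:
  targets:
    - {"offset": [0.3,0,0],"spin": 0}
    - {"offset": [0.4,0,0],"spin": 0}
    - {"offset": [0.4,0,0],"spin": 0}

```text
time_s: 13.98
eef_pos: [443.7, -153.0, 31.5]
ee_rot: [0.002, 0.022, 1.0, -0.002]
force: [1.9, -1.1, 12.2]
grip_width: 0.31
grip_force: 51.6
```

Request:
send_rows:
  targets:
    - {"offset": [0,0,0],"spin": 0}
    - {"offset": [0,0,0],"spin": 0}
    - {"offset": [0,0,0],"spin": 0}
    - {"offset": [0,0,0],"spin": 0}
    - {"offset": [0,0,2],"spin": 0}
    - {"offset": [0,0,5],"spin": 0}
    - {"offset": [0,0,9],"spin": 0}
    - {"offset": [0,0,12],"spin": 0}
  grip: 0.65

```text
time_s: 14.65
eef_pos: [442.0, -151.8, 151.7]
ee_rot: [0.0, 0.022, 1.0, -0.0]
force: [-0.2, -0.5, -0.2]
grip_width: 0.651
grip_force: 0.0
```

Request:
send_rows:
  targets:
    - {"offset": [1,3,0],"spin": 0}
    - {"offset": [2.5,6.5,0],"spin": 0}
    - {"offset": [4,10,0],"spin": 0}
    - {"offset": [5.5,13.5,0],"spin": 0}
    - {"offset": [7,17,0],"spin": 0}
    - {"offset": [8,20,0],"spin": 0}
    - {"offset": [8.8,22.5,0],"spin": 0}
    - {"offset": [8.8,22.5,0],"spin": 0}

```text
time_s: 15.32
eef_pos: [530.4, 77.0, 149.0]
ee_rot: [-0.0, 0.02, 1.0, 0.0]
force: [0.1, 0.5, -0.5]
grip_width: 0.65
grip_force: 0.0
```

Request:
send_rows:
  targets:
    - {"offset": [0,0,-2],"spin": 0}
    - {"offset": [0,0,-4],"spin": 0}
    - {"offset": [0,0,-4],"spin": 0}

```text
time_s: 15.57
eef_pos: [527.9, 72.9, 106.0]
ee_rot: [-0.003, 0.022, 1.0, 0.0]
force: [-0.1, 0.1, -1.6]
grip_width: 0.648
grip_force: 0.0
```

```bash
python3 - <<'E'
from h import *
s,c,im,D,P=wrist(); print(s['time_s'],s['eef_pos'].round(1),s['ee_rot'].round(3),s['joints'].round(2))
X,Y,Z=P[...,0],P[...,1],P[...,2];R=im[...,0].astype(int)
def rep(t,m):
    q=P[m&(D>0)]; print(t,len(q),q.mean(0).round(1),np.percentile(q,[1,99],axis=0).round(1).tolist()) if len(q) else print(t,0)
rep('L',(abs(X-530)<30)&(abs(Y-72)<22)&(Z>30)&(Z<66)&(R<60))
rep('R',(abs(X-440)<40)&(abs(Y+153)<22)&(Z>30)&(Z<66)&(R<60))
E
```

```text
15.5667 [527.9  72.9 106. ] [-0.003  0.022  1.     0.   ] [-0.08  0.47  1.63 -0.    1.05 -1.61]
L 2268 [530.3  74.7  55.3] [[516.6, 61.9, 41.1], [557.5, 88.1, 61.3]]
R 0
```

Request:
send_rows:
  targets:
    - {"offset": [0,0.1,-2.5],"spin": 0}
    - {"offset": [0,0.1,-5],"spin": 0}
    - {"offset": [0,0.1,-7],"spin": 0}
    - {"offset": [0,0.1,-8],"spin": 0}
    - {"offset": [0,0.1,-8],"spin": 0}

```text
time_s: 16.03
eef_pos: [529.5, 73.8, 28.5]
ee_rot: [-0.001, 0.022, 1.0, 0.0]
force: [-0.5, 0.2, -0.7]
grip_width: 0.648
grip_force: 0.0
```

Request:
send_rows:
  targets:
    - {"offset": [0,0,0],"spin": 0}
    - {"offset": [0,0,0],"spin": 0}
    - {"offset": [0,0,0],"spin": 0}
    - {"offset": [0,0,0],"spin": 0}
    - {"offset": [0,0,0],"spin": 0}
    - {"offset": [0,0,0],"spin": 0}
  grip: 0.15
  squeeze: 50

```text
time_s: 16.53
eef_pos: [531.1, 73.6, 31.1]
ee_rot: [0.002, 0.022, 1.0, -0.0]
force: [-1.2, -3.7, 7.7]
grip_width: 0.309
grip_force: 49.2
```

Request:
send_rows:
  targets:
    - {"offset": [-0.7,0,0],"spin": 0}
    - {"offset": [-1.7,0.1,0],"spin": 0}
    - {"offset": [-2.8,0.1,0],"spin": 0}
    - {"offset": [-3.9,0.2,0],"spin": 0}
    - {"offset": [-5,0.2,0],"spin": 0}
    - {"offset": [-6,0.3,0],"spin": 0}
    - {"offset": [-7,0.3,0],"spin": 0}
    - {"offset": [-7.4,0.3,0],"spin": 0}

```text
time_s: 17.2
eef_pos: [456.7, 76.7, 31.1]
ee_rot: [0.002, 0.022, 1.0, -0.0]
force: [1.8, -1.1, 7.0]
grip_width: 0.31
grip_force: 50.2
```

Request:
send_rows:
  targets:
    - {"offset": [-0.3,0,0],"spin": 0}
    - {"offset": [-0.5,0,0],"spin": 0}
    - {"offset": [-0.5,0,0],"spin": 0}

```text
time_s: 17.45
eef_pos: [452.1, 76.9, 31.1]
ee_rot: [0.002, 0.022, 1.0, -0.0]
force: [-1.2, -1.6, 11.7]
grip_width: 0.308
grip_force: 50.6
```

Request:
send_rows:
  targets:
    - {"offset": [-0.2,0,0],"spin": 0}
    - {"offset": [-0.4,0,0],"spin": 0}
    - {"offset": [-0.4,0,0],"spin": 0}

```text
time_s: 17.7
eef_pos: [452.0, 76.9, 31.3]
ee_rot: [0.007, 0.022, 1.0, -0.0]
force: [19.8, 3.2, -6.7]
grip_width: 0.31
grip_force: 50.7
```

The left support is at its stop too. I'll release, rise and turn back.

Request:
send_rows:
  targets:
    - {"offset": [0.3,0,0],"spin": 0}
    - {"offset": [0.4,0,0],"spin": 0}
    - {"offset": [0.4,0,0],"spin": 0}

```text
time_s: 17.95
eef_pos: [452.5, 76.9, 31.1]
ee_rot: [0.002, 0.022, 1.0, -0.0]
force: [0.7, -1.6, 11.8]
grip_width: 0.31
grip_force: 52.5
```

Request:
send_rows:
  targets:
    - {"offset": [0,0,0],"spin": 0}
    - {"offset": [0,0,0],"spin": 0}
    - {"offset": [0,0,0],"spin": 0}
    - {"offset": [0,0,0],"spin": 0}
    - {"offset": [0,0,2],"spin": 0}
    - {"offset": [0,0,5],"spin": 0}
    - {"offset": [0,0,9],"spin": 0}
    - {"offset": [0,0,13],"spin": 0}
  grip: 0.65

```text
time_s: 18.62
eef_pos: [450.2, 77.2, 160.5]
ee_rot: [-0.001, 0.022, 1.0, 0.0]
force: [1.0, -0.7, -0.1]
grip_width: 0.651
grip_force: 0.0
```

Request:
send_rows:
  targets:
    - {"offset": [1,-1,4],"spin": -0.12}
    - {"offset": [2,-2,8],"spin": -0.24}
    - {"offset": [4,-4,12],"spin": -0.36}
    - {"offset": [6,-6,16],"spin": -0.48}
    - {"offset": [8,-7.5,19],"spin": -0.6}
    - {"offset": [9,-9,19],"spin": -0.72}
    - {"offset": [9,-10.5,19],"spin": -0.84}
    - {"offset": [9,-12,19],"spin": -0.96}
  grip: 0

```text
time_s: 19.28
eef_pos: [541.6, -43.9, 349.3]
ee_rot: [0.0, 0.484, 0.875, 0.0]
force: [0.9, -0.2, -1.5]
grip_width: -0.001
grip_force: 0.0
```

Request:
send_rows:
  targets:
    - {"offset": [2,0,0],"spin": -0.12}
    - {"offset": [4,0,0],"spin": -0.24}
    - {"offset": [6,0,0],"spin": -0.36}
    - {"offset": [8,0,0],"spin": -0.48}
    - {"offset": [10,0,0],"spin": -0.6}
    - {"offset": [10,0,0],"spin": -0.72}
    - {"offset": [10,0,0],"spin": -0.84}
    - {"offset": [10,0,0],"spin": -0.96}

```text
time_s: 19.95
eef_pos: [641.2, -42.8, 348.5]
ee_rot: [-0.001, 0.833, 0.553, -0.0]
force: [0.0, 0.2, -0.7]
grip_width: -0.001
grip_force: 0.0
```

Request:
send_rows:
  targets:
    - {"offset": [0,0,0],"spin": -0.12}
    - {"offset": [0,0,0],"spin": -0.24}
    - {"offset": [0,0,0],"spin": -0.36}
    - {"offset": [0,0,0],"spin": -0.48}
    - {"offset": [0,0,0],"spin": -0.6}
    - {"offset": [0,0,0],"spin": -0.72}
    - {"offset": [0,0,0],"spin": -0.84}
    - {"offset": [0,0,0],"spin": -0.96}

```text
time_s: 20.62
eef_pos: [640.9, -42.8, 348.9]
ee_rot: [-0.0, 0.994, 0.106, -0.0]
force: [0.5, -0.1, -0.3]
grip_width: 0.003
grip_force: 0.0
```

Request:
send_rows:
  targets:
    - {"offset": [1,0,0],"spin": -0.12}
    - {"offset": [3,0,0],"spin": -0.24}
    - {"offset": [5,0,0],"spin": -0.26}
    - {"offset": [7,0,0],"spin": -0.26}
    - {"offset": [7,0,0],"spin": -0.26}
    - {"offset": [7,0,0],"spin": -0.26}

```text
time_s: 21.12
eef_pos: [711.6, -43.0, 347.1]
ee_rot: [-0.0, 1.0, -0.021, -0.001]
force: [-0.6, 0.2, -0.0]
grip_width: 0.0
grip_force: 0.0
```

```bash
python3 - <<'E'
from h import *
s=ctrl.sense(); print(s['time_s'],s['eef_pos'].round(1),s['ee_rot'].round(3),s['joints'].round(2),s['grip_width'])
for n in ('side','top'):
    c=cam(n); im,D=ctrl.capture(n); P=cloud(c,D); X,Y,Z=np.moveaxis(P,-1,0); R=im[...,0].astype(int)
    cv2.imwrite(f'pics/{n}2.png',im[...,::-1])
    def rep(t,m):
        q=P[m&(D>0)]; print(n,t,len(q),q.mean(0).round(1),np.percentile(q,[1,99],axis=0).round(1).tolist()) if len(q) else print(t,0)
    rep('L',(abs(X-450)<40)&(abs(Y-77)<22)&(Z>30)&(Z<70)&(R<60))
    rep('R',(abs(X-440)<40)&(abs(Y+153)<22)&(Z>30)&(Z<70)&(R<60))
    rep('edge',(abs(X-670)<30)&(abs(Y+46)<140)&(Z>268)&(Z<296)&(R>50))
    rep('big',(abs(X-340)<60)&(abs(Y+45)<60)&(Z>60)&(Z<200)&(R>100))
E
```

```text
21.1167 [711.6 -43.  347.1] [-0.     1.    -0.021 -0.001] [-0.22  0.81  0.42  0.    1.92  1.39] 0.00044352560434441344
side L 99 [453.   86.2  52.9] [[438.0, 78.5, 40.9], [477.9, 93.8, 65.5]]
side R 69 [ 444.9 -143.3   51.3] [[429.7, -155.5, 36.3], [468.3, -135.9, 63.0]]
side edge 552 [662.3 -34.1 279.2] [[650.8, -183.8, 268.2], [677.4, 92.1, 286.5]]
side big 1251 [336.7 -18.6 119.3] [[297.9, -71.0, 61.3], [377.9, 1.3, 163.1]]
L 0
top R 49 [ 444.1 -152.4   59.7] [[433.5, -160.9, 53.2], [464.3, -143.4, 67.4]]
top edge 493 [665.  -69.3 280.7] [[651.9, -184.5, 268.2], [682.9, 93.3, 290.5]]
top big 300 [338.7 -67.  147.8] [[303.2, -86.0, 128.6], [377.1, -49.9, 163.2]]
```

View pics/side2.png

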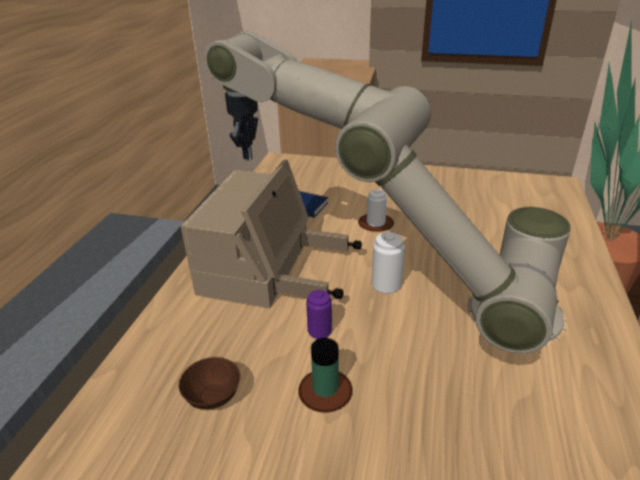

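Both supports are out (knobs at 338,294 and 356,245), the jar stands on the right mat, and the closed fingers hover behind the flap's edge. I'll go down behind the edge.

Request:
send_rows:
  targets:
    - {"offset": [0,0,-2],"spin": 0}
    - {"offset": [0,0,-4],"spin": 0}
    - {"offset": [0,0,-6],"spin": 0}
    - {"offset": [0,0,-8],"spin": 0}
    - {"offset": [0,0,-9.3],"spin": 0}
    - {"offset": [0,0,-9.6],"spin": 0}
    - {"offset": [0,0,-9.6],"spin": 0}

```text
time_s: 21.8
eef_pos: [710.2, -42.8, 253.8]
ee_rot: [-0.0, 1.0, -0.021, -0.0]
force: [-0.1, 0.2, 0.7]
grip_width: 0.001
grip_force: 0.0
```

Request:
send_rows:
  targets:
    - {"offset": [-0.5,0,0],"spin": 0}
    - {"offset": [-1,0,0],"spin": 0}
    - {"offset": [-1.5,0,0],"spin": 0}
    - {"offset": [-2,0,0],"spin": 0}
    - {"offset": [-2.5,0,0],"spin": 0}
    - {"offset": [-3,0,0],"spin": 0}

```text
time_s: 22.3
eef_pos: [681.3, -42.9, 255.1]
ee_rot: [0.0, 1.0, -0.021, 0.002]
force: [5.3, -0.2, 3.5]
grip_width: 0.0
grip_force: 2.3
```

Request:
send_rows:
  targets:
    - {"offset": [-0.8,0,0.2],"spin": 0}
    - {"offset": [-1.6,0,0.4],"spin": 0}
    - {"offset": [-2.4,0.1,0.6],"spin": 0}
    - {"offset": [-3.2,0.1,0.8],"spin": 0}
    - {"offset": [-4,0.2,1.0],"spin": 0}
    - {"offset": [-4.9,0.2,1.2],"spin": 0}

```text
time_s: 22.8
eef_pos: [631.6, -40.8, 265.3]
ee_rot: [-0.0, 1.0, -0.021, 0.0]
force: [2.4, 0.5, -1.6]
grip_width: -0.0
grip_force: 1.5
```

Request:
send_rows:
  targets:
    - {"offset": [-0.9,0,0],"spin": 0}
    - {"offset": [-1.8,0,-0.1],"spin": 0}
    - {"offset": [-2.7,0.1,-0.2],"spin": 0}
    - {"offset": [-3.5,0.1,-0.4],"spin": 0}
    - {"offset": [-4.3,0.2,-0.6],"spin": 0}
    - {"offset": [-5.1,0.2,-0.8],"spin": 0}
    - {"offset": [-6,0.3,-1.1],"spin": 0}
    - {"offset": [-6.8,0.3,-1.4],"spin": 0}

```text
time_s: 23.47
eef_pos: [563.6, -37.9, 252.0]
ee_rot: [0.0, 1.0, -0.021, 0.001]
force: [2.1, 0.9, 1.0]
grip_width: -0.003
grip_force: 1.1
```

Request:
send_rows:
  targets:
    - {"offset": [-0.8,0,-0.4],"spin": 0}
    - {"offset": [-1.6,0,-0.8],"spin": 0}
    - {"offset": [-2.4,0.1,-1.2],"spin": 0}
    - {"offset": [-3.1,0.1,-1.7],"spin": 0}
    - {"offset": [-3.8,0.2,-2.2],"spin": 0}
    - {"offset": [-4.5,0.2,-2.7],"spin": 0}
    - {"offset": [-5.2,0.2,-3.3],"spin": 0}
    - {"offset": [-5.8,0.3,-3.9],"spin": 0}

```text
time_s: 24.13
eef_pos: [505.5, -35.0, 212.6]
ee_rot: [0.0, 1.0, -0.021, 0.001]
force: [1.6, -1.4, 1.7]
grip_width: -0.001
grip_force: 0.7
```

Request:
send_rows:
  targets:
    - {"offset": [-0.5,0,-0.6],"spin": 0}
    - {"offset": [-1.1,0,-1.3],"spin": 0}
    - {"offset": [-1.6,0,-2.0],"spin": 0}
    - {"offset": [-2.1,0.1,-2.8],"spin": 0}
    - {"offset": [-2.5,0.1,-3.5],"spin": 0}
    - {"offset": [-2.9,0.1,-4.3],"spin": 0}
    - {"offset": [-3.3,0.1,-5.1],"spin": 0}
    - {"offset": [-3.7,0.1,-5.9],"spin": 0}

```text
time_s: 24.8
eef_pos: [468.7, -33.9, 152.6]
ee_rot: [-0.0, 1.0, -0.021, 0.0]
force: [1.4, 1.1, 1.6]
grip_width: 0.001
grip_force: 0.4
```

```bash
python3 - <<'E'
from h import *
c=cam('side'); im,D=ctrl.capture('side'); cv2.imwrite('pics/side3.png',im[100:420,120:560][...,::-1]); print(ctrl.sense()['eef_pos'])
E
```

```text
[467.43853214 -33.63895481 151.04910293]
```

View pics/side3.png

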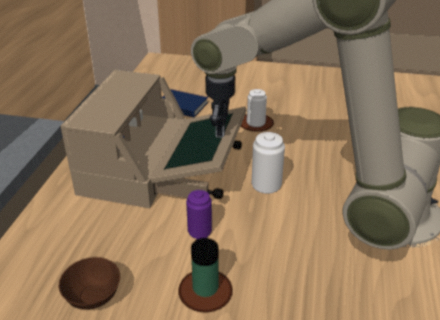

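The flap is on its way down with the tips on the lining (crop 220,135), and everything else is undisturbed. I'll ease down the last part.

Request:
send_rows:
  targets:
    - {"offset": [-0.2,0,-0.7],"spin": 0}
    - {"offset": [-0.4,0,-1.4],"spin": 0}
    - {"offset": [-0.6,0,-2.1],"spin": 0}
    - {"offset": [-0.8,0,-2.8],"spin": 0}
    - {"offset": [-0.9,0,-3.5],"spin": 0}
    - {"offset": [-1.0,0,-4.1],"spin": 0}
    - {"offset": [-1.1,0,-4.7],"spin": 0}
    - {"offset": [-1.1,0,-5.2],"spin": 0}

```text
time_s: 25.52
eef_pos: [457.8, -33.9, 100.6]
ee_rot: [-0.0, 1.0, -0.021, -0.0]
force: [-0.2, -0.0, 1.2]
grip_width: 0.002
grip_force: 0.3
```

Request:
send_rows:
  targets:
    - {"offset": [0,0,-0.3],"spin": 0}
    - {"offset": [0,0,-0.6],"spin": 0}
    - {"offset": [0,0,-0.7],"spin": 0}
    - {"offset": [0,0,-0.8],"spin": 0}
    - {"offset": [0,0,-0.8],"spin": 0}

```text
time_s: 25.93
eef_pos: [458.1, -33.9, 93.3]
ee_rot: [0.0, 1.0, -0.021, 0.0]
force: [0.2, -0.4, -0.5]
grip_width: 0.003
grip_force: 0.0
```

Request:
send_rows:
  targets:
    - {"offset": [0,0,-0.1],"spin": 0}
    - {"offset": [0,0,-0.2],"spin": 0}
    - {"offset": [0,0,-0.2],"spin": 0}

```text
time_s: 26.18
eef_pos: [458.1, -33.9, 91.3]
ee_rot: [0.0, 1.0, -0.021, 0.0]
force: [0.3, 0.5, -0.5]
grip_width: -0.002
grip_force: 0.0
```

Request:
send_rows:
  targets:
    - {"offset": [0,0,-0.1],"spin": 0}
    - {"offset": [0,0,-0.1],"spin": 0}
    - {"offset": [0,0,-0.1],"spin": 0}

```text
time_s: 26.43
eef_pos: [458.0, -33.9, 90.3]
ee_rot: [-0.0, 1.0, -0.021, -0.0]
force: [0.0, -0.4, -0.1]
grip_width: -0.005
grip_force: 0.0
```

Request:
send_rows:
  targets:
    - {"offset": [0,0,-0.1],"spin": 0}
    - {"offset": [0,0,-0.1],"spin": 0}
    - {"offset": [0,0,-0.1],"spin": 0}

```text
time_s: 26.68
eef_pos: [458.1, -33.9, 90.0]
ee_rot: [0.0, 1.0, -0.021, 0.0]
force: [-3.7, 0.4, 10.4]
grip_width: 0.0
grip_force: 4.8
```

```bash
cat > m.py <<'E'
from h import *
s=ctrl.sense(); print(s['time_s'],s['eef_pos'].round(1),s['force'].round(1))
for n in ('side','top'):
    c=cam(n); im,D=ctrl.capture(n); P=cloud(c,D); X,Y,Z=np.moveaxis(P,-1,0)
    for lo,hi in ((425,450),(450,500),(500,550),(550,600)):
        m=(D>0)&(X>lo)&(X<hi)&(((Y>20)&(Y<90))|((Y>-180)&(Y<-110)))&(Z>60)&(Z<120)
        print(n,lo,m.sum(),np.median(Z[m]).round(1))
    m=(D>0)&(X>300)&(abs(Y-50)<40)&(Z>60)&(Z<130)&(X<600); print('front edge x',np.percentile(X[m],1).round(1))
E
python3 m.py
```

```text
26.6833 [458.1 -33.9  90. ] [-3.7  0.4 10.4]
side 425 270 89.5
side 450 362 90.5
side 500 510 89.9
side 550 526 89.9
front edge x 421.8
top 425 315 89.8
top 450 625 90.2
top 500 737 90.0
top 550 880 90.4
front edge x 428.3
```

The flap is level, with its upper face at z = 90 all over, and the contact is firm. I'll retreat straight up and check.

Request:
send_rows:
  targets:
    - {"offset": [0,0,0.5],"spin": 0}
    - {"offset": [0,0,2],"spin": 0}
    - {"offset": [0,0,5],"spin": 0}
    - {"offset": [0,0,8],"spin": 0}
    - {"offset": [0,0,12],"spin": 0}
    - {"offset": [0,0,16],"spin": 0}
    - {"offset": [0,0,16],"spin": 0}
    - {"offset": [0,0,16],"spin": 0}

```text
time_s: 27.45
eef_pos: [458.6, -34.1, 251.0]
ee_rot: [0.001, 1.0, -0.021, 0.002]
force: [-0.9, 0.4, -0.2]
grip_width: 0.0
grip_force: 0.0
```

```bash
python3 m.py; python3 - <<'E'
from h import *
c=cam('side'); a=np.load('side0.npz')['im'].astype(int); im,D=ctrl.capture('side'); P=cloud(c,D); X,Y,Z=np.moveaxis(P,-1,0)
b=im.astype(int)
for n,(u0,v0,u1,v1) in dict(tin=(305,335,350,410),purple=(308,288,333,340),bowl=(178,358,243,410),book=(300,190,330,215),big=(370,232,405,292)).items(): print(n,'mean diff',abs(a-b)[v0:v1,u0:u1].mean().round(2))
m=(D>0)&(abs(X-416)<45)&(abs(Y+360)<45)&(Z>5)&(Z<140)&(im.min(-1)>100); print('jar',np.percentile(P[m],[1,99],axis=0).round(1).tolist())
R=b[...,0]
for n,x,y in (('L',450,82),('R',440,-150)):
    m=(D>0)&(abs(X-x)<40)&(abs(Y-y)<25)&(Z>30)&(Z<66)&(R<60); print(n,m.sum(),np.percentile(X[m],[1,50]).round(1) if m.any() else '')
E
```

```text
27.45 [458.6 -34.1 251. ] [-0.9  0.4 -0.2]
side 425 283 89.5
side 450 552 90.1
side 500 530 90.1
side 550 510 90.1
front edge x 422.0
top 425 316 89.5
top 450 505 90.1
top 500 474 90.3
top 550 794 90.5
front edge x 430.0
tin mean diff 3.57
purple mean diff 7.15
bowl mean diff 3.14
book mean diff 7.98
big mean diff 10.42
jar [[384.3, -377.0, 7.3], [443.1, -330.4, 119.6]]
L 30 [440.1 450. ]
R 0
```

```bash
python3 -c "
from rig import ctrl
print(ctrl.finish_job())"
```

```text
the job is handed in; nothing more can be done
None
```

The job is handed in at about 28 s: the small white jar stands upright on the right mat, about 2.5 mm off its centre, both supports were pulled to their stops, and only then was the flap lowered; it lies level at 90 mm.

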